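Seat a copper bar in a contact test nest and hold it on its stops

TASK

The copper bar is due for a resistance reading in the test nest, whose spring contact pins push it away from the stops unless it is held. Lift the clear dust cover off the nest by its handle and set it down upright on free bench, clear of the nest, without dropping it; then lay the bar flat on the nest's two white rests and press it into the corner, so that it bears on both side stops and on the end stop at once with all three pins pushed in. Finish still holding the bar pressed there, and leave the other things on the bench where they are.

Things in the scene. Friction and masses are not known exactly. Their poses are not given: they have to be found in the camera images.
- nest: Test nest fixed on the bench: steel flange 214x124x6 mm, on it a plate 196x106 mm, top at z=14. Origin: centre of the underside; x along the bar's place to the end stop, z up. Two white low-friction rests at x=-52 and x=+40, each 18 mm in x, from y=-13 to +47, tops at z=24. Side stops on the -y side, end stop at the +x end. Between the rests and side stops fingers are free down to the plate.
- side_stops: Two polished steel blocks fixed on the nest at x = -56 and x = +56 mm (nest frame), each 24 mm long in x and 20 mm thick in y, tops at z = 38 mm. Their working faces look to +y and lie at y = -11.5 mm in the nest frame; 88 mm of free room lies between the blocks. Origin and axes are those of the nest.
- end_stop: Steel block fixed on the nest, 20 mm in x, 40 mm in y (from y = -14 to +26 mm), top at z = 38 mm. Its working face looks to -x and lies at x = +72 mm in the nest frame. Origin and axes are those of the nest.
- seat (a point): Point on the nest where the bar's origin lies when the bar is on its rests and fully home against all the stops: (-8, +5.5, 24) mm in the nest frame. Axes are the nest's.
- side_pin_a (a joint): Travel (m) of the 6 mm brass spring pin in the side stop at x = -56 mm, at z = 28.5 mm (half the bar's height). 0: its nose stands 4 mm proud of the working face; 0.004: flush, the bar is on the stop. It takes about 1.4 N to start and 3 N when flush.
- side_pin_b (a joint): The same for the side stop at x = +56 mm.
- end_pin (a joint): Travel (m) of the like spring pin in the middle of the end stop, pressed in the +x direction of the nest: 0 when 4 mm proud, 0.004 when flush. About 1.8 N to start, 3.8 N when flush.
- cover: Loose clear plastic dust cover, a hood open below, 206x116x50 mm, 3 mm walls, 0.25 kg, with a black bow handle on top, 85 mm high in all. Origin: centre of the lower rim; x along the long side. It stands over the nest, along its x, with 2 mm play round the plate, rim on the flange 6 mm above the bench; raised 35 mm it clears the stops.
- cover_grip (a point): Middle of the handle's grip bar, 79 mm above the cover's lower rim: a black bar 12 mm wide (in the cover's y) and 12 mm high, 102 mm long in the cover's x, with 23 mm of free room under it between two posts 78 mm apart.
- copper_bar: Loose bare copper bar, 160 x 34 x 9 mm, about 0.42 kg, lying flat on the bench left of the nest. Origin: centre of the underside; x along its length, z up. Either end may go first. Take it across its 34 mm width.
- bench_clear (a point): A point on the bench at the middle of a free area, about 260 mm in world x and 130 mm in world y, left of the bar; there is room there for the cover with its long side along world x.
- loupe: Bystander: black eye loupe standing on the bench, 35 mm across, 32 mm high; origin under its centre.
- flush_cutters: Bystander: flat cutters with orange handles lying on the bench, 62 x 125 x 12 mm, origin under the middle.
- caliper: Bystander: caliper lying on the bench at the left, 61 x 180 x 13 mm (long in its y), origin under the middle.
- tape_roll_amber: Bystander: flat roll of tape, 96 mm across, 15 mm high, origin under its centre.
- cot_box: Bystander: white plastic box, 66 x 66 x 64 mm, behind the nest, origin under its centre.
- solder_spool: Bystander: spool of solder standing on the bench behind, between nest and bar, 54 mm across, 43 mm high, origin under its centre.

How it is judged (in metres and radians):
On the way, in this order (a step that is already met when the one before it is completed fails the run):
1. the cover is lifted clear above the nest (z of cover in the frame of nest above 0.04 m), for 0.1 s.
2. the cover stands upright on the bench, clear of the nest, and is let go (height (world z) of cover below 0.005 m and angle between cover's own z axis and vertical below 0.05 rad and horizontal distance between cover and nest above 0.12 m and contact force between cover and nest below 0.05 N and contact force between the fingers and cover below 0.05 N and linear speed of cover below 0.02 m/s), for 0.2 s.
At the end, for the whole second after the job is handed in: Fingers hold the bar still, flat on the rests, within 4 mm of the seat, 0.03 rad of the nest and 0.04 rad of level, over 1 N on the side stops and on the end stop, every pin in by over 3 mm; the cover stands upright (0.05 rad), released on the bench, over 120 mm from the nest, centre to centre (value of joint each of side_pin_a, side_pin_b, end_pin above 0.003 m and contact force between copper_bar and side_stops above 1 N and contact force between copper_bar and end_stop above 1 N and z of copper_bar in the frame of seat between -0.003 and 0.003 m and horizontal distance between copper_bar and seat below 0.004 m and angle between the x axis of copper_bar and the x axis of nest, either way round below 0.03 rad and angle between copper_bar's own z axis and vertical below 0.04 rad and contact force between the fingers and copper_bar above 1 N and linear speed of copper_bar below 0.01 m/s and height (world z) of cover below 0.005 m and angle between cover's own z axis and vertical below 0.05 rad and horizontal distance between cover and nest above 0.12 m and contact force between cover and nest below 0.05 N and contact force between the fingers and cover below 0.05 N); the arm keeps its last pose, push and grip.
It fails at once if the cover is let go in the air (height (world z) of cover above 0.03 m and contact force between the fingers and cover below 0.02 N).
It fails at once if another thing on the bench is displaced by more than 25 mm (distance of any of loupe, flush_cutters, caliper, solder_spool, tape_roll_amber, cot_box from where it was at the start of the episode above 0.025 m).
It also fails if it takes over 58 s, if anything falls off the work surface, if the arm or the gripper's body presses on something with over 40 N, if the wrist force passes 120 N, or if a joint passes its speed limit or range.

ROBOT

A 7-joint arm with a two-finger parallel gripper is mounted at the origin on a cart in front of the work surface, level with it; the furniture and walls round the work are solid. World frame = base frame: x ahead of the robot, y to its left, z up, the work surface at z = 0. Lengths are in mm, angles in rad, forces in N, time in s.
With the tool pointing down it reaches from about 400 to 875 mm from the base axis. Payload 4.4 kg.
Tool frame: the origin (TCP) lies at the very end of the fingers, on their centre line; the grasp point (between the pads) lies 19 mm behind it; z points along the fingers, x is the direction in which the jaws open and shut, and the axes are right-handed (so a half turn about z gives the same grasp; the last joint's range is limited). The gripper opens to 85 mm and grips with 20 to 120 N. Pads are 22 mm wide; open, the fingers measure 114 mm over their backs; the gripper's body (76 mm by 85 mm) begins 54 mm behind the grasp point. The pads swing forward as they close: fully open they stand 13 mm farther back than shut.
Start: joints at [-1.331, 0.628, 0.038, 1.517, -0.027, 0.996, -0.02], TCP at [195.662, 619.866, 231.313] pointing down, gripper open.
Joint ranges: [-3.06, 3.06], [-0.37, 2.12], [-1.25, 1.32], [0.18, 2.47], [-1.1, 4.24], [0.23, 1.98], [-2.94, 2.94]. Speed limits (rad/s): [2.57, 2.57, 3.14, 3.14, 3.14, 3.14, 3.14].

INTERFACE

Orientations are given as [roll, pitch, yaw] about the fixed x, y, z axes, in that order (R = Rz(yaw) Ry(pitch) Rx(roll)).
In Python, from cell import ctrl, get_image, job, models gives the robot as it stands.
- The arm moves only by the tool move_arm, never from a script. Its argument "moves" is a list that holds one entry, the list of rows, each a list of 6 numbers: the shift along the tool's x, y, z in m, then the turn, a rotation vector about the tool's x, y, z in rad. A call has 1 to 20 rows; each row is the pose to reach, as a shift and turn from the pose commanded when the call began, along the tool's axes at that moment; what a row does not reach only later rows make up. A row lasts 1/8 s, in which the tool goes at most 62.5 mm and 10.7 degrees, less where a joint would pass 70% of its speed; a pose out of reach is approached as far as the arm can. A call with a gripper value outside its range is refused whole. "jaw" is the opening, from 0 (shut) to 1 (fully open), set as the call begins (left out, the last holds). The fingers move at their own pace and stop on an object; the grip force is fixed at half the most. Time passes only in rows, so rows that repeat a pose let the fingers close. It gives the time, the measured TCP pose, the force and the opening at its end, in the units of the state.
- ctrl.read_state(): the state, without advancing time (a new reading comes with each control period).
- get_image(name): name is "scene" or "side" or "wrist"; returns a dict with "color" (480x640x3 uint8, blue, green, red), "fov_y" (degrees; the focal length in pixels is half the picture's height over the tangent of half this angle, whatever the lens; pixels are square), "cx", "cy" (the principal point, pixels), "origin" and "orientation" of the camera in the world; the wrist camera has in their place "hand_eye" (4x4, takes a point from camera to tool coordinates, whose origin is the TCP and whose axes are the tool frame's). Camera axes: x right, y up, looking along -z (the intrinsics and any distortion apply to the point x, -y, -z); pixel columns grow to the right and rows downward; lengths in mm; the calibration is good to about 2 mm. A picture is of the moment at which its call begins: read the wrist's pose just before it. There is no depth.
- job.finish_job(): hands the job in, once; it reports no verdict.
Trained networks look in the newest picture that a camera, given by its name, has taken for a name from the list of things; names that differ only in an ending like _2 or _b are one class to them, and where a whole thing is asked for, a point or a joint stands for the part that bears it (a point fixed in the world has none). Each returns a list of dicts, best first, with "score" (0 to 1); they miss things now and then, are a little off and sometimes report something else, mostly with a low value. They report only what shows in the picture. A call takes as long as a camera call.
- models.cut_out(camera, thing): "pixels" (480x640 bool, what is visible of it) and "uv" ([column, row] in pixels, amid what is visible of it).
- models.place_of(camera, thing): "uv" ([column, row] in pixels: a listed point, or the origin of a listed thing).
The state is a dict: "clock": time; "qpos": joint angles; "qd": joint speeds; "tau": joint torques, N m; "eef_pos": TCP position; "tool_rot": TCP orientation; "force": force on the tool from outside, world axes, zero at the start; "torque": the same for the moment, N m; "width": finger opening in mm.
Only numpy, scipy, OpenCV 4.12 (cv2) and the standard library are available. Lean on these libraries where they do the work, as an engineer would, in place of code of your own. Each camera call takes 0.05 s, during which the arm holds its last target.

## Working session

There is one attempt and no reset: what is moved stays moved. The work goes in short steps, Python scripts to look and compute and a tool call to move; the robot and the scene stay as the last step left them, time stands still between calls to the robot, and variables do not carry over. Pictures are saved under pics/ and viewed, and the job is handed in when it is done.

Besides the shell and the picture viewer there is one more tool, called after "Emit:" as a command line: name --argument value ..., lists and objects as JSON in quotes. move_arm: Moves the arm, as the interface text tells. Its arguments: {"type":"object","properties":{"moves":{"type":"array","items":{"type":"array","items":{"type":"array","items":{"type":"number"}}}},"jaw":{"type":"number"}},"required":["moves"]}

```bash
ls; mkdir -p pics
python3 - <<'E'
from cell import ctrl,get_image,job,models
import cv2
print(ctrl.read_state())
for c in ["scene","side","wrist"]:
    im=get_image(c); cv2.imwrite(f"pics/{c}0.png",im["color"]); print(c,{k:v for k,v in im.items() if k!="color"})
print(ctrl.read_state()["clock"])
E
```

```text
pics
{'clock': 0.0, 'qpos': array([-1.33079007,  0.62934029,  0.03843635,  1.51839143, -0.02701621,
        0.99627612, -0.02001685]), 'qd': array([ 0.00031707,  0.00131626,  0.00090395, -0.00140498, -0.00165135,
        0.002145  , -0.00162366]), 'tau': array([ 5.69843687e-04, -5.63416278e+01,  1.22662123e+00, -1.93442041e+01,
        1.11153806e-02,  1.06804314e-02, -1.80678632e-05]), 'eef_pos': array([195.465802  , 619.25295703, 230.38526476]), 'tool_rot': array([3.14158436e+00, 1.89749931e-03, 1.26496840e+00]), 'force': array([ 0.44165376, -0.82535616,  0.41451522]), 'torque': array([-0.01573971, -0.05303934,  0.02074676]), 'width': 85.35939925473221}
scene {'fov_y': 52.09579792416284, 'cx': 316.9699359337315, 'cy': 241.74290721706691, 'origin': array([ -4.13940585, 982.55504503, 698.31898137]), 'orientation': array([ 0.9622873 ,  0.00705821, -2.53357594])}
side {'fov_y': 44.197300168283014, 'cx': 313.72636347110404, 'cy': 240.8371564777181, 'origin': array([ 368.25049519, -756.47630473,  733.8357743 ]), 'orientation': array([ 1.026664  ,  0.00640708, -0.11250775])}
wrist {'fov_y': 71.05970570139091, 'cx': 316.3767963460859, 'cy': 235.65897178282376, 'hand_eye': array([[ 9.99999919e-01,  3.93616084e-04,  8.29668378e-05,
         2.64660862e-01],
       [ 3.99977196e-04, -9.50968945e-01, -3.09286122e-01,
        -8.00373968e+01],
       [-4.28411060e-05,  3.09286130e-01, -9.50969026e-01,
        -1.42878120e+02],
       [ 0.00000000e+00,  0.00000000e+00,  0.00000000e+00,
         1.00000000e+00]])}
0.15
```

View pics/scene0.png

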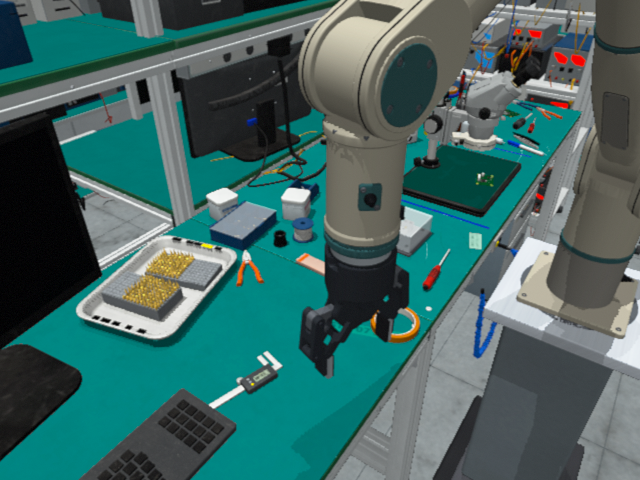

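View pics/side0.png

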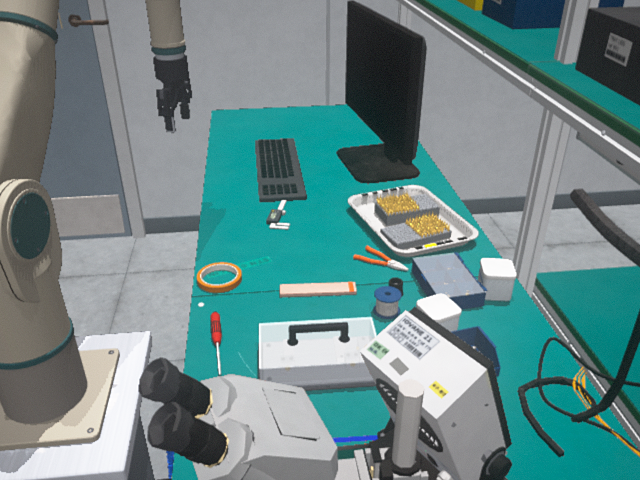

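View pics/wrist0.png

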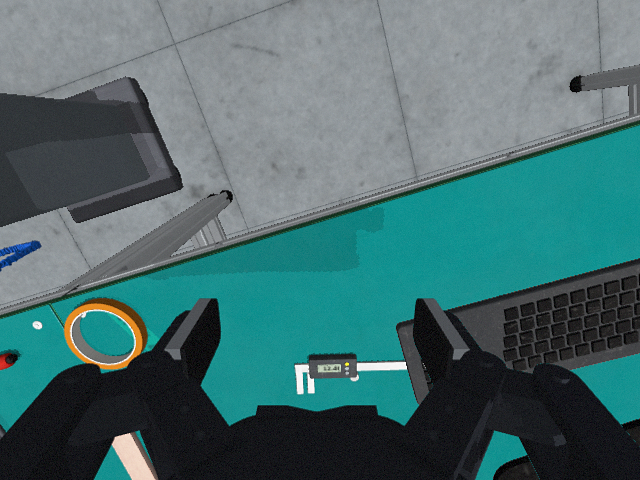

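The side view shows the cover on the nest (handle about 318,333), the bar at (317,289) and free bench around (290,250). I'll measure from it.

```bash
cat > h.py <<'E'
import numpy as np, cv2
from scipy.spatial.transform import Rotation as R
from cell import ctrl,get_image,job,models
def tool(st=None):
    st=st or ctrl.read_state()
    T=np.eye(4);T[:3,:3]=R.from_euler('xyz',st['tool_rot']).as_matrix();T[:3,3]=st['eef_pos'];return T
def cam(name,save=None):
    st=ctrl.read_state(); im=get_image(name)
    if save: cv2.imwrite(save,im['color'])
    if 'hand_eye' in im: T=tool(st)@im['hand_eye']
    else:
        T=np.eye(4);T[:3,:3]=R.from_euler('xyz',im['orientation']).as_matrix();T[:3,3]=im['origin']
    return dict(T=T,f=240/np.tan(np.radians(im['fov_y'])/2),cx=im['cx'],cy=im['cy'],im=im['color'])
def ray(c,uv):
    d=np.array([(uv[0]-c['cx'])/c['f'],-(uv[1]-c['cy'])/c['f'],-1]);return c['T'][:3,3],c['T'][:3,:3]@d
def onz(c,uv,z):
    o,d=ray(c,uv);return o+d*(z-o[2])/d[2]
def proj(c,p):
    q=np.linalg.inv(c['T'])@np.append(p,1);return np.array([c['cx']-c['f']*q[0]/q[2],c['cy']+c['f']*q[1]/q[2]])
def rect(c,thing,z):
    r=models.cut_out
E
python3 - <<'E'
from h import *
np.set_printoptions(precision=1,suppress=True)
c=cam("side")
for n,z in [("cover_grip",85),("cover",6),("nest",0),("copper_bar",0),("seat",24),("bench_clear",0),("loupe",0),("flush_cutters",0),("caliper",0),("tape_roll_amber",0),("cot_box",0),("solder_spool",0)]:
    r=models.place_of("side",n)
    print(n,[(round(a['score'],2),np.array(a['uv']),onz(c,a['uv'],z)) for a in r[:2]])
for n,z in [("copper_bar",9),("cover_grip",85)]:
    for a in models.cut_out("side",n)[:1]:
        m=a['pixels'].astype(np.uint8); 
        cs=max(cv2.findContours(m,0,1)[0],key=cv2.contourArea)
        P=np.array([onz(c,p[0],z)[:2] for p in cs],np.float32)
        print(n,a['score'],m.sum(),cv2.minAreaRect(P),cv2.boundingRect(m))
for p in [(255,382),(389,380),(260,323),(373,320)]: print(p,onz(c,p,6),onz(c,p,56))
cv2.imwrite("pics/s1.png",cv2.resize(c['im'][220:400,180:480],None,fx=2.6,fy=2.6,interpolation=2))
E
```

```text
cover_grip [(0.93, array([319.2, 328.1]), array([461.5,  22.9,  85. ]))]
cover [(0.71, array([321.4, 362. ]), array([465.5,  24.5,   6. ]))]
nest []
copper_bar [(0.82, array([316.6, 292.8]), array([482.1, 239.6,   0. ]))]
seat [(0.45, array([315.7, 293. ]), array([476.5, 206.6,  24. ]))]
bench_clear [(0.74, array([291.7, 242.2]), array([446.8, 449.5,   0. ]))]
loupe [(0.72, array([395.4, 291.9]), array([646.4, 222.8,   0. ]))]
flush_cutters [(0.68, array([384.2, 265. ]), array([644.9, 325.8,   0. ]))]
caliper [(0.64, array([282.1, 212.9]), array([433.8, 599. ,   0. ]))]
tape_roll_amber [(0.63, array([222. , 278.4]), array([284.1, 317. ,   0. ]))]
cot_box [(0.88, array([434.6, 330.2]), array([692.4,  92.3,   0. ]))]
solder_spool [(0.76, array([385.4, 313.7]), array([609.9, 153.4,   0. ]))]
copper_bar 0.85 906 ((485.52734375, 241.94656372070312), (45.18878936767578, 155.14169311523438), 85.71210479736328) (281, 282, 75, 14)
cover_grip 0.84 7075 ((455.224609375, -31.550064086914062), (158.6995086669922, 195.69952392578125), 88.08444213867188) (259, 317, 117, 70)
(255, 382) [346.9 -10.8   6. ] [348.4 -62.1  56. ]
(389, 380) [574.8 -33.3   6. ] [560.6 -83.   56. ]
(260, 323) [360.9 146.8   6. ] [361.4  84.8  56. ]
(373, 320) [579.7 129.6   6. ] [565.2  68.7  56. ]
```

View pics/s1.png

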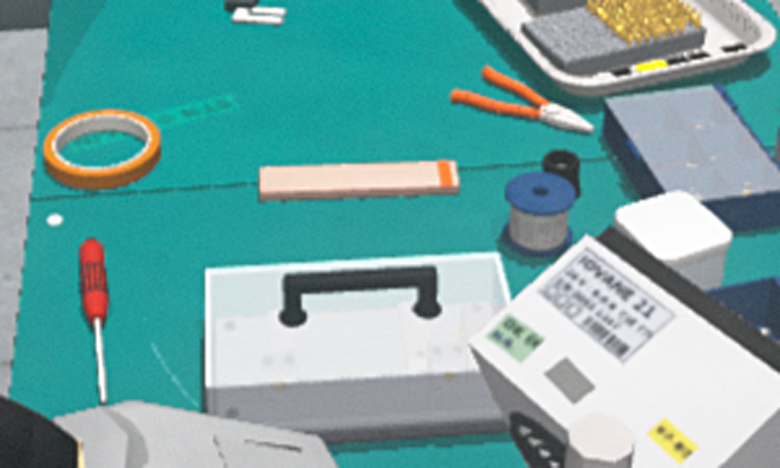

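```bash
cat >> h.py <<'E'
def rel(pos,yaw,T=None):
    """row taking measured pose to tool-down pose at pos,yaw (world mm)"""
    T=tool() if T is None else T
    d=T[:3,:3].T@(np.array(pos)-T[:3,3])/1000
    Rt=R.from_euler('xyz',[np.pi,0,yaw]).as_matrix()
    return np.round(np.r_[d,R.from_matrix(T[:3,:3].T@Rt).as_rotvec()],4)
E
python3 - <<'E'
from h import *
np.set_printoptions(suppress=True)
for p in [(300,480,240),(410,320,240),(455,160,250),(455,20,250)]: print(rel(p,1.49).tolist())
E
```

```text
[-0.102, 0.1416, -0.0087, -0.0, -0.0, -0.2251]
[-0.2214, 0.2947, -0.0087, -0.0, -0.0, -0.2251]
[-0.3604, 0.3858, -0.0187, -0.0, -0.0, -0.2251]
[-0.4939, 0.4279, -0.0187, -0.0, -0.0, -0.2251]
```

Emit:
move_arm --moves '[[[-0.034,0.047,-0.009,0,0,-0.075],[-0.068,0.094,-0.009,0,0,-0.15],[-0.102,0.142,-0.009,0,0,-0.225],[-0.132,0.18,-0.009,0,0,-0.225],[-0.162,0.218,-0.009,0,0,-0.225],[-0.192,0.257,-0.009,0,0,-0.225],[-0.221,0.295,-0.009,0,0,-0.225],[-0.256,0.318,-0.012,0,0,-0.225],[-0.291,0.34,-0.015,0,0,-0.225],[-0.326,0.363,-0.017,0,0,-0.225],[-0.36,0.386,-0.019,0,0,-0.225],[-0.405,0.4,-0.019,0,0,-0.225],[-0.45,0.414,-0.019,0,0,-0.225],[-0.494,0.428,-0.019,0,0,-0.225],[-0.494,0.428,-0.019,0,0,-0.225],[-0.494,0.428,-0.019,0,0,-0.225]]]' --jaw 1

```text
clock: 2.9
eef_pos: [455.3, 20.6, 250.5]
tool_rot: [3.141, -0.001, 1.49]
force: [0.4, 1.0, 0.1]
width: 85.2
```

Run:
```python
from h import *
np.set_printoptions(precision=1,suppress=True)
st=ctrl.read_state();print(st['clock'],st['eef_pos'],st['tool_rot'])
c=cam("wrist","pics/w1.png")
for n,z in [("cover_grip",85),("cover",6),("copper_bar",0),("solder_spool",0),("cot_box",0)]:
    print(n,[(round(a['score'],2),np.array(a['uv']),onz(c,a['uv'],z)) for a in models.place_of("wrist",n)[:2]])
s=cam("scene","pics/sc1.png")
for n,z in [("cover_grip",85),("copper_bar",0),("bench_clear",0),("caliper",0),("tape_roll_amber",0)]:
    print(n,[(round(a['score'],2),np.array(a['uv']),onz(s,a['uv'],z)) for a in models.place_of("scene",n)[:2]])
for a in models.cut_out("scene","copper_bar")[:1]:
        m=a['pixels'].astype(np.uint8); 
        cs=max(cv2.findContours(m,0,1)[0],key=cv2.contourArea)
        P=np.array([onz(s,p[0],9)[:2] for p in cs],np.float32)
        print(a['score'],m.sum(),cv2.minAreaRect(P))
```

```text
2.9 [455.3  20.6 250.5] [ 3.1 -0.   1.5]
cover_grip [(0.71, array([323.4, 221. ]), array([461.6,  27.3,  85. ]))]
cover [(0.76, array([317.7, 202.9]), array([461.1,  22.2,   6. ]))]
copper_bar [(0.67, array([508.5, 205.1]), array([483.6, 249.4,   0. ]))]
solder_spool [(0.7, array([431.9, 304.4]), array([610.6, 161.4,   0. ]))]
cot_box [(0.64, array([377.2, 358.4]), array([689.9,  87.3,   0. ]))]
cover_grip [(0.61, array([387.4, 201.2]), array([458.5,  20.4,  85. ]))]
copper_bar [(0.74, array([326.7, 270.2]), array([488.7, 243.9,   0. ]))]
bench_clear []
caliper [(0.87, array([235.3, 387.3]), array([436.3, 608.3,  -0. ]))]
tape_roll_amber [(0.92, array([392.2, 324.2]), array([283.1, 314.9,   0. ]))]
0.64 839 ((485.4908752441406, 252.167236328125), (45.254520416259766, 164.76136779785156), 85.81803131103516)
```

View pics/w1.png

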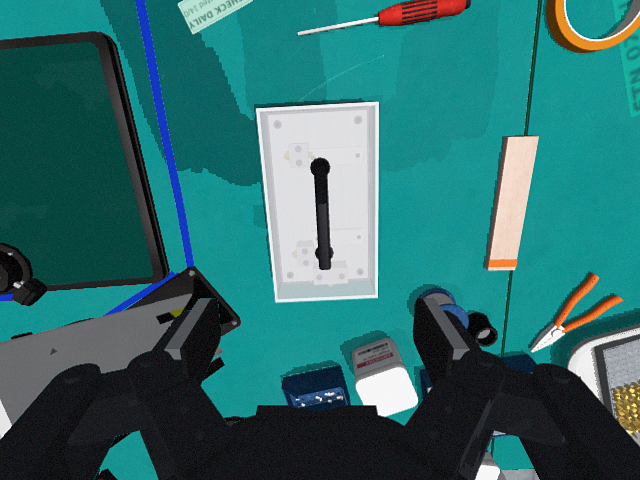

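View pics/sc1.png

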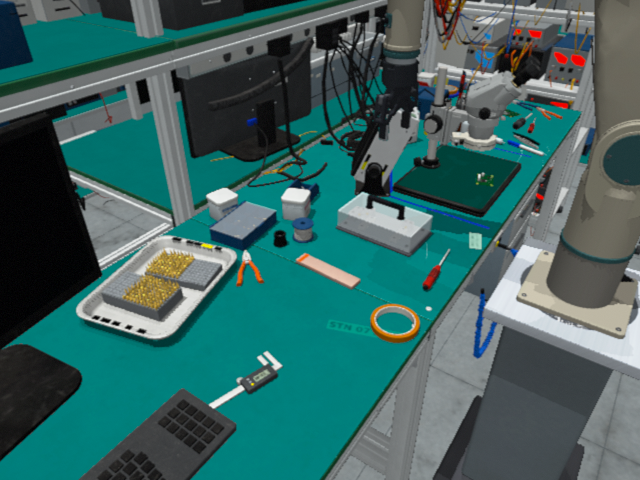

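Run:
```python
from h import *
np.set_printoptions(precision=3,suppress=True)
c=cam("wrist")
g=c['im'].max(2); m=np.zeros_like(g); m[150:280,300:345]=(g[150:280,300:345]<70)
ys,xs=np.nonzero(m); print(len(xs),ys.min(),ys.max())
for r in range(158,272,8):
    x=np.nonzero(m[r])[0]; 
    if len(x): print(r,x.min(),x.max(),onz(c,(x.min(),r),91)[:2],onz(c,(x.max()+1,r),91)[:2])
for uv in [(257,106),(378,102),(378,297),(276,300)]: print(uv,onz(c,uv,56)[:2],onz(c,uv,6)[:2])
print(rel((461,23.5,160),1.49), rel((461,23.5,130),1.49))
cv2.imwrite("pics/w1z.png",cv2.resize(c['im'][90:310,240:400],None,fx=2.7,fy=2.7,interpolation=2))
```

```text
1441 158 269
158 320 320 [402.014  27.911] [402.085  28.787]
166 311 329 [408.278  19.427] [409.641  36.2  ]
174 314 327 [415.5    21.491] [416.512  33.94 ]
182 316 327 [422.756  22.689] [423.63   33.438]
190 316 327 [429.973  22.1  ] [430.853  32.929]
198 316 328 [437.297  21.502] [438.258  33.321]
206 317 328 [444.806  21.811] [445.7    32.803]
214 317 328 [452.354  21.202] [453.254  32.278]
222 318 329 [460.093  21.514] [461.     32.674]
230 318 329 [467.875  20.893] [468.789  32.139]
238 319 329 [475.854  21.207] [476.699  31.596]
246 319 330 [483.881  20.574] [484.809  31.996]
254 316 332 [491.8    17.054] [493.126  33.362]
262 320 330 [500.395  20.246] [501.26   30.882]
(257, 106) [352.787 -27.122] [349.435 -35.128]
(378, 102) [358.478  86.007] [355.97   94.778]
(378, 297) [562.37  81.02] [590.097  89.051]
(276, 300) [556.851 -33.438] [583.759 -42.38 ]
[ 0.004  0.006  0.09  -0.     0.    -0.   ] [ 0.004  0.006  0.12  -0.     0.    -0.   ]
```

View pics/w1z.png

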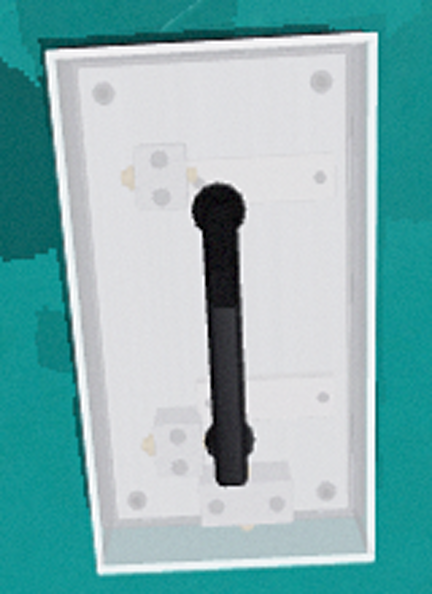

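Run:
```python
from h import *
print(rel((461,25,150),1.543).tolist())
```

```text
[0.0056, 0.0055, 0.1002, -0.0001, 0.0, -0.053]
```

Emit:
move_arm --moves '[[[0.003,0.003,0.05,0,0,-0.026],[0.0055,0.0055,0.1,0,0,-0.053],[0.0055,0.0055,0.1,0,0,-0.053],[0.0055,0.0055,0.1,0,0,-0.053]]]'

```text
clock: 4.1
eef_pos: [461.8, 24.8, 151.5]
tool_rot: [3.14, -0.0, 1.542]
force: [-0.3, -0.3, 0.6]
width: 85.3
```

Run:
```python
from h import *
np.set_printoptions(precision=3,suppress=True)
c=cam("wrist","pics/w2.png")
print(tool()[:3,3])
for n,z in [("cover_grip",85),("cover",6)]:
    print(n,[(round(a['score'],2),np.array(a['uv']),onz(c,a['uv'],z)) for a in models.place_of("wrist",n)[:2]])
g=c['im'].max(2)
m=g<70
n,l,s,ce=cv2.connectedComponentsWithStats(m.astype(np.uint8))
for i in range(1,n):
    if s[i,4]>300: print(s[i],ce[i])
```

```text
[462.291  24.897 151.994]
cover_grip [(0.59, array([319.3, 252.3]), array([461.748,  27.205,  85.   ]))]
cover [(0.55, array([314.2, 220.2]), array([461.341,  23.341,   6.   ]))]
[    0     0   116   316 25861] [ 43.247 180.021]
[590   0  36 147 547] [608.236  71.25 ]
[ 305  161   27  158 2968] [317.902 236.946]
[    0   293   640   187 66053] [307.986 415.785]
```

View pics/w2.png

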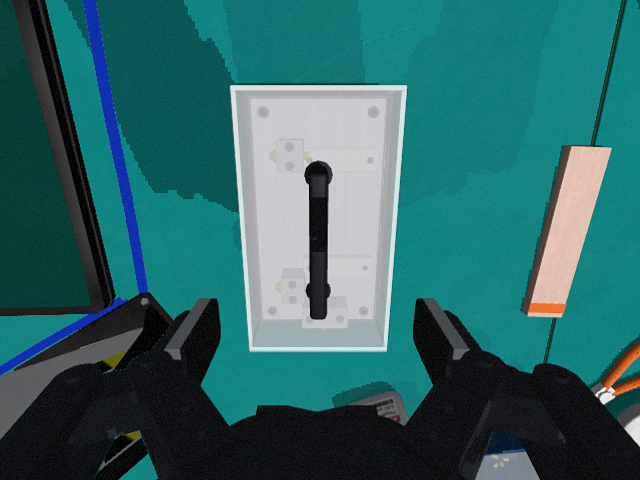

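Emit:
move_arm --moves '[[[0.0015,0,0.045,0,0,0],[0.0015,0,0.086,0,0,0],[0.0015,0,0.086,0,0,0],[0.0015,0,0.086,0,0,0]]]'

```text
clock: 4.75
eef_pos: [462.2, 26.5, 65.9]
tool_rot: [3.139, -0.0, 1.543]
force: [0.5, 0.5, 0.1]
width: 85.4
```

Run:
```python
from h import *
c=cam("wrist","pics/w3.png"); s=cam("side","pics/s3.png")
cv2.imwrite("pics/s3.png",cv2.resize(s['im'][220:400,180:480],None,fx=2.6,fy=2.6,interpolation=2))
```

```text
(no output)
```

View pics/w3.png

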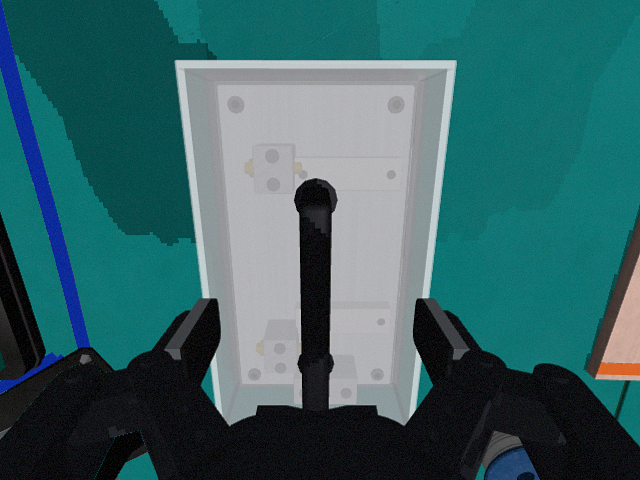

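View pics/s3.png

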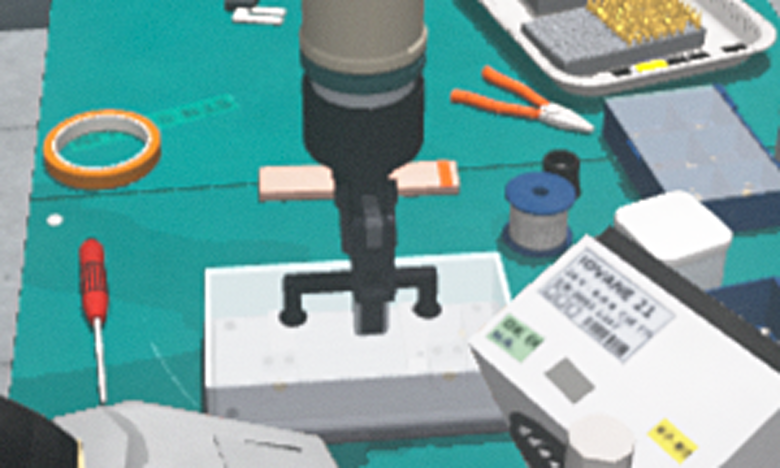

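The handle lies centred between the open pads (column 316). Closing.

Emit:
move_arm --moves '[[[0,0,0,0,0,0],[0,0,0,0,0,0],[0,0,0,0,0,0],[0,0,0,0,0,0],[0,0,0,0,0,0],[0,0,0,0,0,0],[0,0,0,0,0,0],[0,0,0,0,0,0]]]' --jaw 0

```text
clock: 5.85
eef_pos: [461.0, 26.4, 64.4]
tool_rot: [3.142, 0.0, 1.543]
force: [-1.2, -0.5, 4.6]
width: 11.0
```

Emit:
move_arm --moves '[[[0,0,-0.01,0,0,0],[0,0,-0.025,0,0,0],[0,0,-0.04,0,0,0],[0,0,-0.06,0,0,0],[0,0,-0.08,0,0,0],[0,0,-0.1,0,0,0],[0,0,-0.1,0,0,0],[0,0,-0.1,0,0,0]]]'

```text
clock: 6.85
eef_pos: [460.4, 26.5, 163.7]
tool_rot: [-3.14, 0.0, 1.543]
force: [-0.3, -0.0, -3.1]
width: 11.2
```

Run:
```python
from h import *
np.set_printoptions(precision=0,suppress=True)
s=cam("side","pics/s4.png"); c=cam("wrist","pics/w4.png")
for n,cc in [("flush_cutters","side"),("caliper","side"),("tape_roll_amber","side"),("copper_bar","side")]:
    for a in models.cut_out(cc,n)[:1]:
        m=a['pixels']; ys,xs=np.nonzero(m)
        P=np.array([onz(s,p,6)[:2] for p in zip(xs,ys)]); print(n,P.min(0),P.max(0))
print([(a['score'],onz(s,a['uv'],0)) for a in models.place_of("side","bench_clear")])
for uv in [(356,251),(367,249),(270,228),(289,228),(348,200),(385,247),(303,199)]: print(uv,onz(s,uv,5))
cv2.imwrite("pics/s4z.png",cv2.resize(s['im'][150:400,180:480],None,fx=2.4,fy=2.4,interpolation=2))
```

```text
flush_cutters [582. 299.] [688. 401.]
tape_roll_amber [228. 259.] [326. 379.]
[(0.78, array([441., 439.,   0.]))]
(356, 251) [591. 384.   5.]
(367, 249) [618. 389.   5.]
(270, 228) [398. 515.   5.]
(289, 228) [445. 509.   5.]
(348, 200) [614. 640.   5.]
(385, 247) [661. 393.   5.]
(303, 199) [495. 661.   5.]
```

View pics/s4z.png

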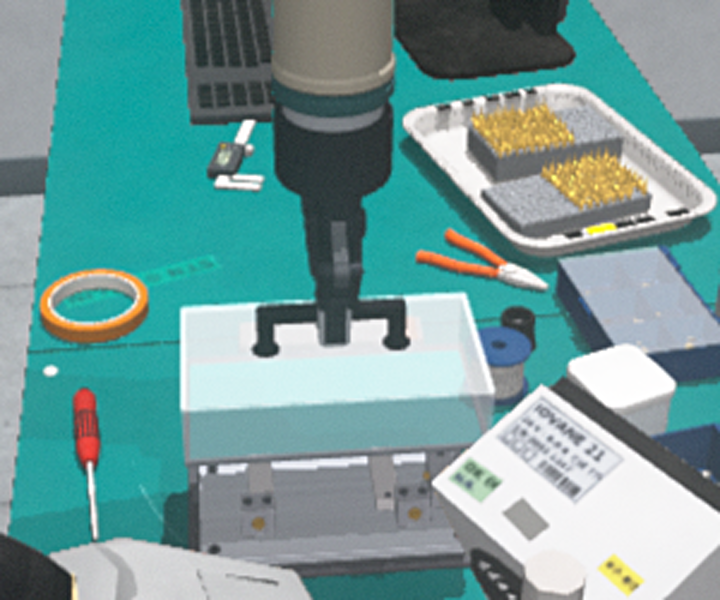

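View pics/w4.png

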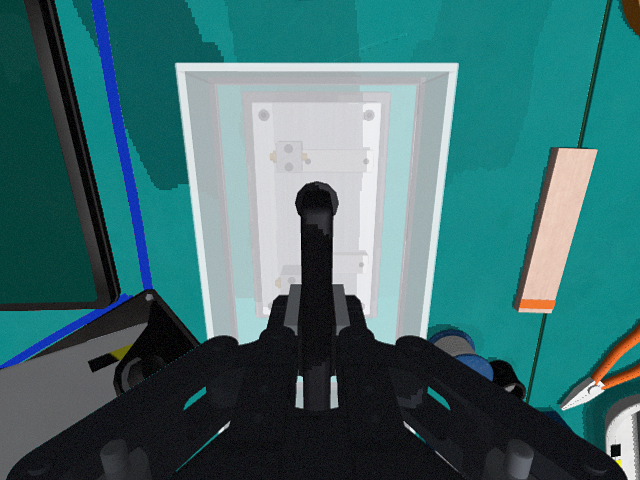

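Run:
```python
from h import *
for p in [(447,435,163),(447,435,75),(447,435,62)]:print(rel(p,1.543).tolist())
```

```text
[0.408, -0.0251, 0.0009, -0.0009, 0.0001, 0.0]
[0.408, -0.0251, 0.0889, -0.0009, 0.0001, 0.0]
[0.408, -0.0251, 0.1019, -0.0009, 0.0001, 0.0]
```

Emit:
move_arm --moves '[[[0.02,-0.001,0,0,0,0],[0.055,-0.003,0,0,0,0],[0.095,-0.006,0,0,0,0],[0.135,-0.008,0,0,0,0],[0.175,-0.011,0,0,0,0],[0.215,-0.013,0,0,0,0],[0.255,-0.016,0,0,0,0],[0.295,-0.018,0,0,0,0],[0.335,-0.021,0,0,0,0],[0.37,-0.023,0,0,0,0],[0.395,-0.025,0,0,0,0],[0.408,-0.025,0,0,0,0],[0.408,-0.025,0.03,0,0,0],[0.408,-0.025,0.06,0,0,0],[0.408,-0.025,0.085,0,0,0],[0.408,-0.025,0.085,0,0,0],[0.408,-0.025,0.085,0,0,0]]]'

```text
clock: 9.32
eef_pos: [448.2, 435.0, 80.1]
tool_rot: [3.141, -0.001, 1.542]
force: [-0.4, 0.4, -2.2]
width: 11.1
```

Run:
```python
from h import *
s=cam("side"); c=cam("scene","pics/sc5.png")
cv2.imwrite("pics/s5z.png",cv2.resize(s['im'][150:400,180:480],None,fx=2.4,fy=2.4,interpolation=2))
```

```text
(no output)
```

View pics/s5z.png

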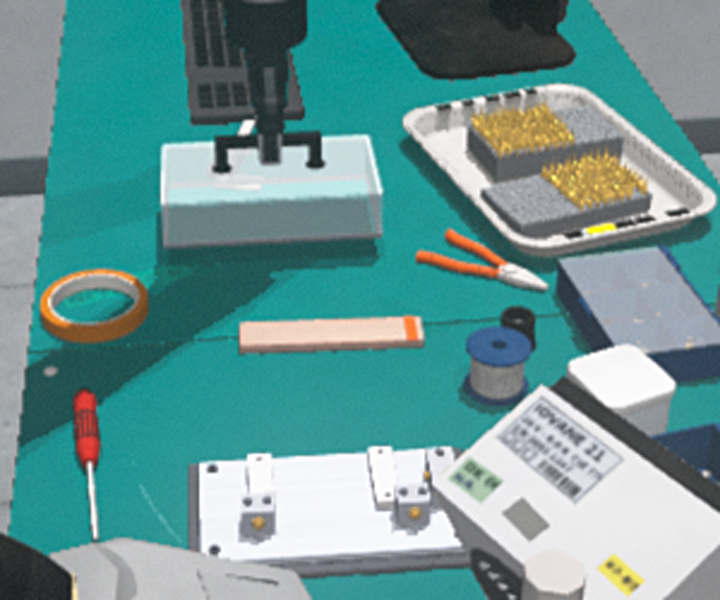

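View pics/sc5.png

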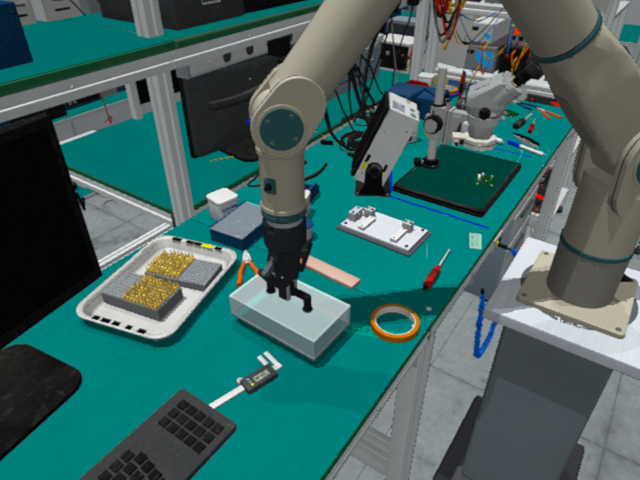

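Emit:
move_arm --moves '[[[0,0,0.008,0,0,0],[0,0,0.014,0,0,0],[0,0,0.018,0,0,0],[0,0,0.02,0,0,0],[0,0,0.021,0,0,0],[0,0,0.021,0,0,0]]]'

```text
clock: 10.18
eef_pos: [447.4, 435.0, 58.5]
tool_rot: [3.142, -0.0, 1.543]
force: [-0.1, -0.3, -1.5]
width: 10.4
```

Emit:
move_arm --moves '[[[0,0,0.001,0,0,0],[0,0,0.001,0,0,0],[0,0,0.001,0,0,0]]]'

```text
clock: 10.55
eef_pos: [447.4, 435.0, 58.5]
tool_rot: [3.141, -0.0, 1.543]
force: [-3.1, -2.1, 6.8]
width: 10.9
```

Force turned to +6.8 N up: the rim is on the bench. Releasing.

Emit:
move_arm --moves '[[[0,0,0,0,0,0],[0,0,0,0,0,0],[0,0,0,0,0,0],[0,0,0,0,0,0],[0,0,0,0,0,0],[0,0,0,0,0,0]]]' --jaw 1

```text
clock: 11.3
eef_pos: [447.4, 435.0, 57.3]
tool_rot: [-3.142, 0.0, 1.543]
force: [0.8, 0.8, -0.2]
width: 85.5
```

Emit:
move_arm --moves '[[[0,0,-0.02,0,0,0],[0,0,-0.06,0,0,0],[0,0,-0.1,0,0,0],[0,0,-0.12,0,0,0],[-0.05,0.01,-0.12,0,0,0],[-0.1,0.02,-0.12,0,0,0],[-0.15,0.03,-0.12,0,0,0],[-0.19,0.033,-0.12,0,0,0],[-0.19,0.033,-0.12,0,0,0],[-0.19,0.033,-0.12,0,0,0]]]'

```text
clock: 12.55
eef_pos: [475.5, 245.2, 178.4]
tool_rot: [3.14, -0.002, 1.543]
force: [-0.7, 1.0, 0.0]
width: 85.3
```

Run:
```python
from h import *
np.set_printoptions(precision=2,suppress=True)
print(tool()[:3,3],ctrl.read_state()['clock'])
c=cam("wrist","pics/w6.png"); s=cam("side")
cv2.imwrite("pics/s6z.png",cv2.resize(s['im'][150:400,180:480],None,fx=2.4,fy=2.4,interpolation=2))
for cc,k in (("wrist",c),("side",s)):
  for n,z in [("copper_bar",0),("seat",24),("nest",0),("cover",0)]:
    print(cc,n,[(round(a['score'],2),np.array(a['uv']),onz(k,a['uv'],z)) for a in models.place_of(cc,n)[:2]])
  for a in models.cut_out(cc,"copper_bar")[:1]:
    m=a['pixels'].astype(np.uint8)
    cs=max(cv2.findContours(m,0,1)[0],key=cv2.contourArea)
    P=np.array([onz(k,p[0],9)[:2] for p in cs],np.float32)
    print(cv2.minAreaRect(P),cv2.minAreaRect(cs),cv2.boxPoints(cv2.minAreaRect(cs)))
```

```text
[475.47 245.21 178.42] 12.55
wrist copper_bar [(0.71, array([320.1, 219.5]), array([483.6 , 249.43,   0.  ])), (0.36, array([248. , 335.5]), array([615.  , 165.94,   0.  ]))]
wrist seat [(0.95, array([ 74.2, 196.3]), array([449.26,  29.88,  24.  ])), (0.36, array([322.3, 217.6]), array([475.26, 251.35,  24.  ]))]
wrist nest [(0.9, array([ 90.9, 202.3]), array([459.94,  27.03,   0.  ])), (0.69, array([246.6, 334.4]), array([613.53, 164.51,   0.  ]))]
wrist cover [(0.67, array([513.6, 177.1]), array([447.03, 434.64,   0.  ]))]
((483.45758056640625, 247.93386840820312), (35.08412170410156, 160.06993103027344), 86.26619720458984) ((318.0523376464844, 215.55845642089844), (38.66260528564453, 161.1958770751953), 3.1798300743103027) [[294.28 294.96]
 [303.22 134.01]
 [341.82 136.16]
 [332.88 297.1 ]]
side copper_bar [(0.6, array([315. , 293.7]), array([478.43, 236.9 ,   0.  ]))]
side seat []
side nest [(0.53, array([291.9, 216.2]), array([457.69, 578.01,   0.  ]))]
side cover [(0.96, array([293.5, 244.3]), array([450.26, 439.35,   0.  ]))]
((485.09442138671875, 241.07684326171875), (48.353755950927734, 158.8529815673828), 87.74845886230469) ((317.4966125488281, 288.92877197265625), (13.603633880615234, 75.39077758789062), 87.27368927001953) [[279.52 283.93]
 [354.83 280.34]
 [355.47 293.93]
 [280.17 297.52]]
```

View pics/w6.png

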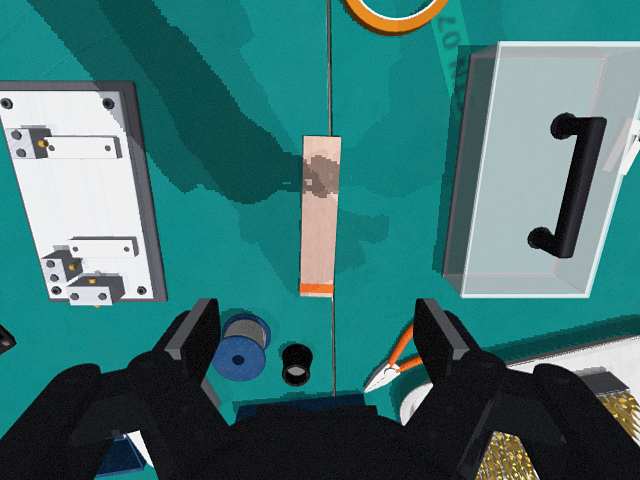

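View pics/s6z.png

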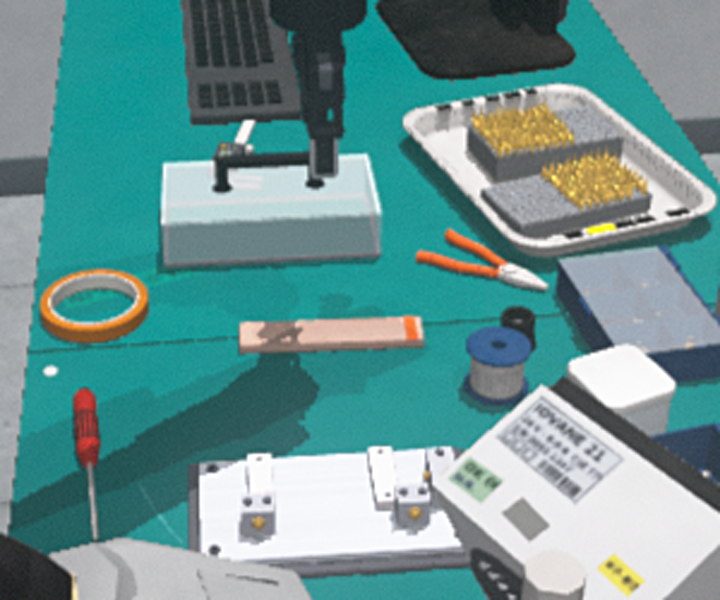

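Run:
```python
from h import *
for p in [(491.5,247.5,60),(491.5,247.5,3)]:print(rel(p,1.506).tolist())
```

```text
[0.0037, 0.0163, 0.1172, -0.0001, 0.0001, 0.0371]
[0.0037, 0.0164, 0.1742, -0.0001, 0.0001, 0.0371]
```

Emit:
move_arm --moves '[[[0.002,0.008,0.05,0,0,0.02],[0.0035,0.0165,0.1,0,0,0.037],[0.0035,0.0165,0.14,0,0,0.037],[0.0035,0.0165,0.16,0,0,0.037],[0.0035,0.0165,0.171,0,0,0.037],[0.0035,0.0165,0.171,0,0,0.037],[0.0035,0.0165,0.171,0,0,0.037]]]'

```text
clock: 14.02
eef_pos: [492.4, 247.6, 7.2]
tool_rot: [3.14, -0.001, 1.506]
force: [-0.3, -0.2, 0.2]
width: 85.4
```

Run:
```python
from h import *
c=cam("wrist","pics/w7.png"); print(tool()[:3,3])
```

```text
[492.46169856 247.59952549   7.33307834]
```

View pics/w7.png

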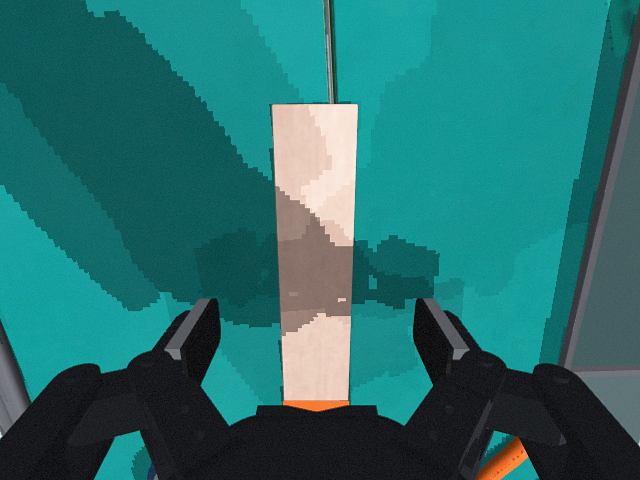

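Emit:
move_arm --moves '[[[0,0,0.003,0,0,0],[0,0,0.005,0,0,0],[0,0,0.005,0,0,0]]]'

```text
clock: 14.45
eef_pos: [491.6, 247.2, 1.2]
tool_rot: [-3.141, 0.0, 1.506]
force: [0.3, -0.3, 0.5]
width: 85.3
```

Emit:
move_arm --moves '[[[0,0,0,0,0,0],[0,0,0,0,0,0],[0,0,0,0,0,0],[0,0,0,0,0,0],[0,0,0,0,0,0],[0,0,0,0,0,0],[0,0,0,0,0,0]]]' --jaw 0

```text
clock: 15.32
eef_pos: [491.8, 247.2, 1.7]
tool_rot: [3.141, -0.0, 1.506]
force: [-0.6, -0.3, 5.4]
width: 32.2
```

Run:
```python
from h import *
for p in [(491.8,247.2,110),(465,110,130)]:print(rel(p,1.54).tolist())
```

```text
[0.0, 0.0, -0.1083, 0.0002, -0.0001, -0.034]
[-0.1386, -0.0178, -0.1283, 0.0002, -0.0001, -0.034]
```

Emit:
move_arm --moves '[[[0,0,-0.015,0,0,0],[0,0,-0.04,0,0,0],[0,0,-0.075,0,0,0],[0,0,-0.11,0,0,-0.017],[-0.035,-0.005,-0.125,0,0,-0.034],[-0.075,-0.01,-0.128,0,0,-0.034],[-0.115,-0.015,-0.128,0,0,-0.034],[-0.138,-0.018,-0.128,0,0,-0.034],[-0.138,-0.018,-0.128,0,0,-0.034],[-0.138,-0.018,-0.128,0,0,-0.034]]]'

```text
clock: 16.58
eef_pos: [465.0, 111.4, 129.5]
tool_rot: [3.141, -0.001, 1.54]
force: [0.8, 0.2, -4.1]
width: 31.8
```

Run:
```python
from h import *
np.set_printoptions(precision=2,suppress=True)
c=cam("wrist","pics/w8.png"); print(tool()[:3,3])
for n,z in [("seat",24),("nest",0),("side_stops",0),("end_stop",0),("side_pin_a",28.5),("end_pin",28.5)]:
    print(n,[(round(a['score'],2),np.array(a['uv']),onz(c,a['uv'],z)) for a in models.place_of("wrist",n)[:2]])
```

```text
[465.08 111.82 129.5 ]
seat [(0.82, array([212. , 219.8]), array([450.72,  32.46,  24.  ]))]
nest [(0.59, array([217. , 222.5]), array([459.54,  28.47,   0.  ]))]
side_stops []
end_stop [(0.35, array([315.3, 285.1]), array([520.27, 109.29,   0.  ]))]Traceback (most recent call last):
  File "<stdin>", line 5, in <module>
ValueError: it knows: bench_clear, caliper, copper_bar, cot_box, cover, cover_grip, end_stop, flush_cutters, loupe, nest, seat, side_stops, solder_spool, tape_roll_amber
```

View pics/w8.png

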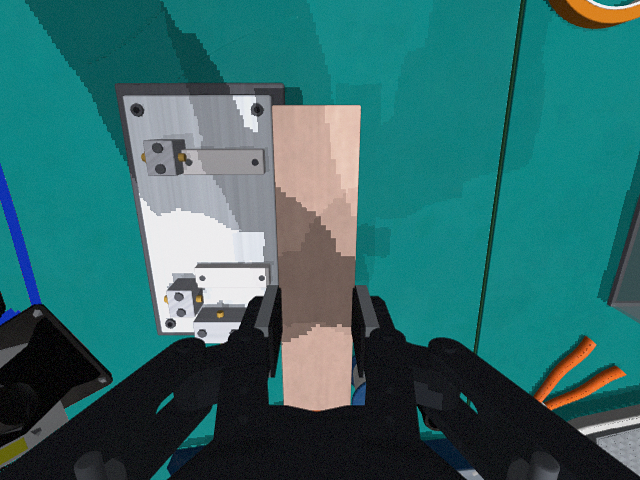

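Run:
```python
from h import *
c=cam("wrist"); np.savez("c8.npz",**c)
cv2.imwrite("pics/w8z.png",cv2.resize(c['im'][75:225,110:290],None,fx=4,fy=4,interpolation=2))
cv2.imwrite("pics/w8y.png",cv2.resize(c['im'][225:375,110:290],None,fx=4,fy=4,interpolation=2))
```

```text
(no output)
```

View pics/w8z.png

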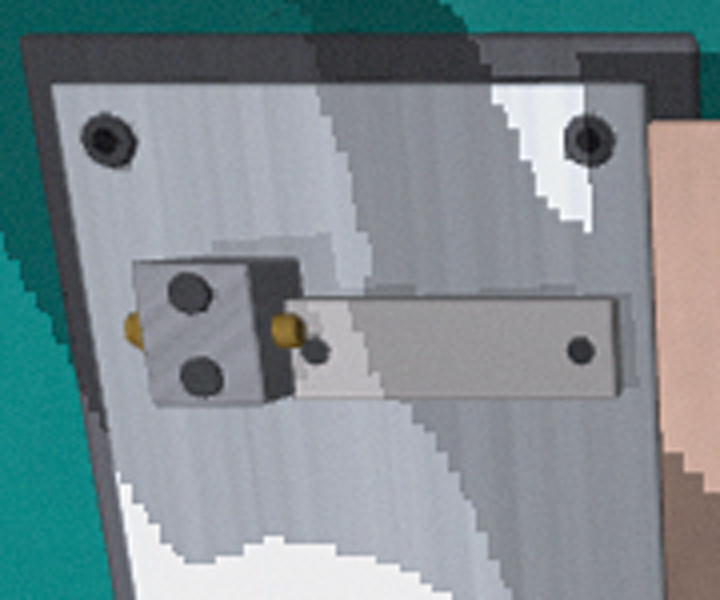

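View pics/w8y.png

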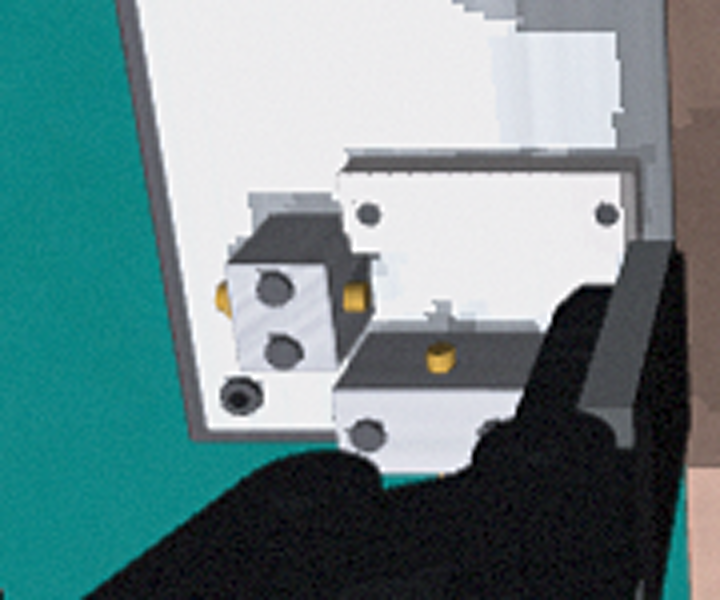

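```bash
cat > fit.py <<'E'
from h import *
from scipy.optimize import least_squares
np.set_printoptions(precision=3,suppress=True)
c=dict(np.load("c8.npz")); 
A=[((-107,-62,6),(22,38)),((-107,62,6),(697,38)),((-98,-53,14),(53,85)),((-98,53,14),(645,85)),((-68,-31.5,38),(134,263)),((-68,-11.5,38),(247,263)),((-44,-11.5,38),(265,403)),((-44,-31.5,38),(155,405)),((-61,47,24),(613,298)),((-43,47,24),(618,397))]
B=[((31,-13,24),(338,172)),((31,47,24),(625,172)),((44,-31.5,38),(228,264)),((44,-11.5,38),(326,264)),((68,-11.5,38),(337,370)),((68,-31.5,38),(240,370)),((72,-14,38),(334,392)),((92,-14,38),(337,470)),((107,-62,6),(191,440)),((98,-53,14),(208,430))]
X=np.array([a[0] for a in A+B],float); U=np.array([(110+u/4-.4,75+v/4-.4) for _,(u,v) in A]+[(110+u/4-.4,225+v/4-.4) for _,(u,v) in B])
def f(p):
    Rz=R.from_euler('z',p[3]).as_matrix()
    return np.concatenate([proj(c,Rz@x+[p[0],p[1],p[2]])-u for x,u in zip(X,U)])
for fr in (0,1):
    g=(lambda p:f(p)) if fr else (lambda p:f([p[0],p[1],0,p[3]]))
    s=least_squares(g,[460,27,0,0],loss='soft_l1'); p=s.x
    print(p,np.abs(f(p if fr else [p[0],p[1],0,p[3]])).reshape(-1,2).max(1))
    Rz=R.from_euler('z',p[3]).as_matrix(); print("seat",Rz@[-8,5.5,24]+p[:3]*[1,1,fr])
# bar in same image, held: bar top corners far edge
for uv in [(273,106),(361,106)]: pass
E
python3 fit.py
```

```text
[459.137  26.909  -0.004  -0.03 ] [1.699 1.525 0.934 0.852 0.754 0.834 0.915 0.471 0.44  0.984 0.329 2.818
 1.136 0.226 0.932 0.596 0.889 1.299 1.332 0.484]
seat [451.307  32.649  24.   ]
[459.512  26.275  -1.723  -0.031] [1.031 0.598 0.27  0.195 0.28  1.079 1.101 0.45  0.879 1.233 0.325 2.337
 0.952 0.64  0.906 0.175 1.284 1.103 0.566 0.284]
seat [451.685  32.019  22.277]
```

Run:
```python
from h import *
np.set_printoptions(precision=2,suppress=True)
c=dict(np.load("c8.npz")); T=tool(); zt=T[2,3]+7.3
for z in (zt-2,zt): 
  for uv in [(273.5,105.5),(361,105.5),(284,403),(351,403)]:
    p=onz(c,uv,z); print(z,uv,p, T[:3,:3].T@(p-T[:3,3]))
```

```text
134.52292402274483 (273.5, 105.5) [376.86  98.17 134.52] [-15.74 -87.47  -5.29]
134.52292402274483 (361, 105.5) [377.86 131.61 134.52] [ 17.72 -87.47  -5.28]
134.52292402274483 (284, 403) [519.52  93.69 134.52] [-15.98  55.25  -5.31]
134.52292402274483 (351, 403) [520.55 128.09 134.52] [18.44 55.27 -5.3 ]
136.52292402274483 (273.5, 105.5) [376.98  98.4  136.52] [-15.5  -87.36  -7.29]
136.52292402274483 (361, 105.5) [377.96 131.36 136.52] [ 17.47 -87.36  -7.28]
136.52292402274483 (284, 403) [517.56  93.99 136.52] [-15.74  53.29  -7.31]
136.52292402274483 (351, 403) [518.58 127.89 136.52] [18.18 53.3  -7.3 ]
```

Run:
```python
from h import *
np.set_printoptions(precision=1,suppress=True)
c=dict(np.load("c8.npz"));he=np.linalg.inv(tool())@c['T']
rs=[]
for p,y,uv in [((455.3,20.6,250.5),1.49,(193,268)),((462,24.9,151.8),1.542,(147,293)),((462.2,26.5,65.9),1.543,(86,349)),((465,111.8,129.5),1.54,(37,305))]:
    T=np.eye(4);T[:3,:3]=R.from_euler('xyz',[np.pi,0,y]).as_matrix();T[:3,3]=p
    o,d=ray(dict(c,T=T@he),uv);d/=np.linalg.norm(d);rs.append((o,d))
A=sum(np.eye(3)-np.outer(d,d) for o,d in rs);b=sum((np.eye(3)-np.outer(d,d))@o for o,d in rs)
x=np.linalg.solve(A,b);print(x,[np.linalg.norm(np.cross(x-o,d)) for o,d in rs])
for p in [(452,39,75),(452,39,27)]:print(rel(p,1.541).tolist())
```

```text
[ 530.6 -140.5    4. ] [np.float64(1.3506685818127313), np.float64(0.885114349107149), np.float64(0.5293418892523821), np.float64(0.6870576436678059)]
[-0.0727, -0.0106, 0.0542, -0.0001, -0.0002, 0.0001]
[-0.0727, -0.0106, 0.1022, -0.0001, -0.0002, 0.0001]
```

Emit:
move_arm --moves '[[[-0.025,-0.004,0.015,0,0,0],[-0.05,-0.008,0.035,0,0,0],[-0.0725,-0.0105,0.054,0,0,0],[-0.0725,-0.0105,0.075,0,0,0],[-0.0725,-0.0105,0.088,0,0,0],[-0.0725,-0.0105,0.094,0,0,0],[-0.0725,-0.0105,0.094,0,0,0],[-0.0725,-0.0105,0.094,0,0,0]]]'

```text
clock: 17.88
eef_pos: [452.4, 39.1, 35.2]
tool_rot: [3.141, -0.001, 1.541]
force: [0.5, 0.1, -4.2]
width: 31.9
```

Run:
```python
from h import *
c=cam("wrist","pics/w9.png"); s=cam("side"); print(tool()[:3,3])
cv2.imwrite("pics/s9z.png",cv2.resize(s['im'][290:430,230:430],None,fx=4,fy=4,interpolation=2))
```

```text
[452.39803713  38.85779195  35.41278717]
```

View pics/w9.png

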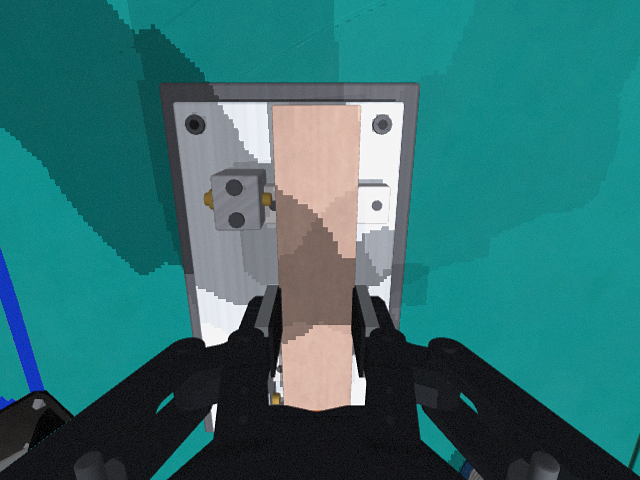

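View pics/s9z.png

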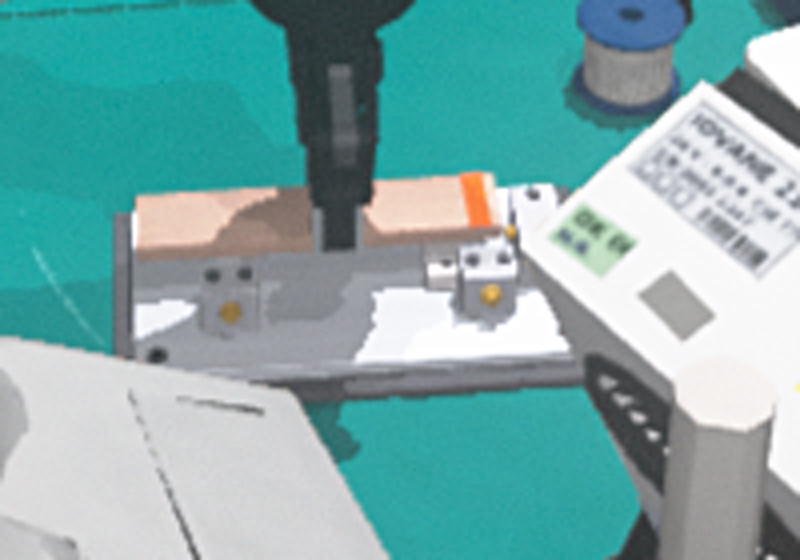

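Emit:
move_arm --moves '[[[0,0,0.004,0,0,0],[0,0,0.007,0,0,0],[0,0,0.008,0,0,0],[0,0,0.009,0,0,0],[0,0,0.009,0,0,0]]]'

```text
clock: 18.6
eef_pos: [452.1, 38.6, 26.3]
tool_rot: [-3.142, 0.0, 1.54]
force: [-0.0, -0.2, -3.9]
width: 32.0
```

Emit:
move_arm --moves '[[[0,0,0.0007,0,0,0],[0,0,0.0014,0,0,0],[0,0,0.0014,0,0,0],[0,0,0.0014,0,0,0]]]'

```text
clock: 19.1
eef_pos: [452.2, 38.5, 25.7]
tool_rot: [3.141, 0.0, 1.54]
force: [-0.6, -0.5, 6.8]
width: 31.8
```

Emit:
move_arm --moves '[[[-0.002,0.002,-0.0003,0,0,0],[-0.004,0.004,-0.0003,0,0,0],[-0.005,0.005,-0.0003,0,0,0],[-0.005,0.005,-0.0003,0,0,0],[-0.005,0.005,-0.0003,0,0,0]]]'

```text
clock: 19.73
eef_pos: [455.7, 35.1, 25.6]
tool_rot: [-3.14, -0.002, 1.542]
force: [-4.9, 5.0, 9.2]
width: 31.8
```

Emit:
move_arm --moves '[[[-0.001,0.001,0,0,0,0],[-0.002,0.002,0,0,0,0],[-0.003,0.003,0,0,0,0],[-0.003,0.003,0,0,0,0],[-0.003,0.003,0,0,0,0]]]'

```text
clock: 20.35
eef_pos: [457.8, 33.1, 25.6]
tool_rot: [-3.139, -0.003, 1.543]
force: [-7.2, 7.7, 10.5]
width: 31.7
```

Emit:
move_arm --moves '[[[-0.001,0.001,-0.0004,0,0,0],[-0.002,0.002,-0.0004,0,0,0],[-0.003,0.003,-0.0004,0,0,0],[-0.003,0.003,-0.0004,0,0,0],[-0.003,0.003,-0.0004,0,0,0]]]'

```text
clock: 20.98
eef_pos: [459.1, 31.5, 25.7]
tool_rot: [-3.137, -0.004, 1.545]
force: [-9.0, 12.0, 9.2]
width: 31.4
```

Emit:
move_arm --moves '[[[-0.001,0.001,-0.0003,0,0,0],[-0.002,0.002,-0.0003,0,0,0],[-0.002,0.002,-0.0003,0,0,0],[-0.002,0.002,-0.0003,0,0,0]]]'

```text
clock: 21.48
eef_pos: [459.2, 31.4, 25.7]
tool_rot: [-3.134, -0.006, 1.546]
force: [-14.1, 17.8, 9.3]
width: 31.9
```

Run:
```python
from h import *
st=ctrl.read_state(); print(st['eef_pos'],st['tool_rot'],st['force'],st['torque'])
c=cam("wrist"); s=cam("side"); np.savez("c10.npz",**c)
cv2.imwrite("pics/w10z.png",cv2.resize(c['im'][90:270,180:400],None,fx=3.4,fy=3.3,interpolation=2))
cv2.imwrite("pics/s10z.png",cv2.resize(s['im'][310:400,250:400],None,fx=5,fy=5,interpolation=2))
cv2.imwrite("pics/w10.png",c['im'])
```

```text
[459.17692038  31.41914959  25.66725789] [-3.13381941 -0.00614144  1.54624201] [-14.10192386  17.84934137   9.32923186] [ 3.60929733  2.94962886 -0.26601809]
```

View pics/w10z.png

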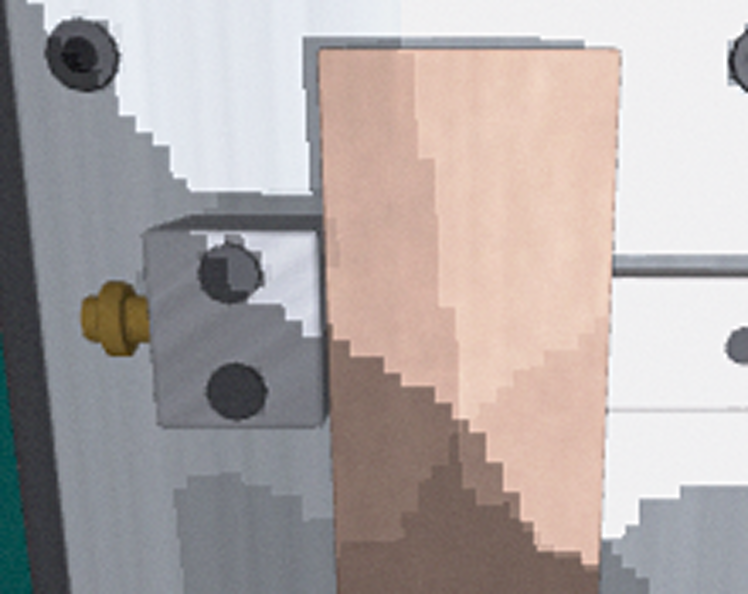

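View pics/s10z.png

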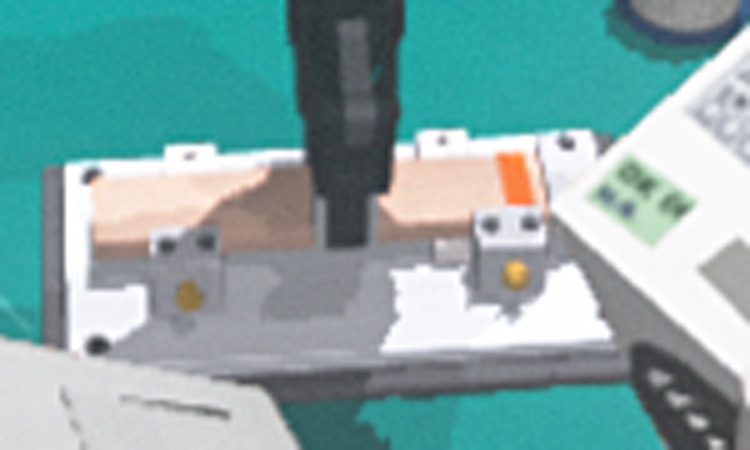

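View pics/w10.png

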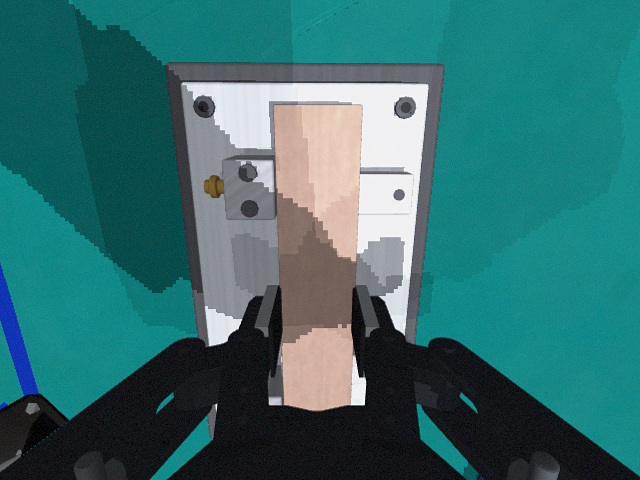

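Position has stalled while the force rose on both axes, so both stops bear. The z moment (-0.27 N m) suggests stop a carries more than b, so I'll even it with a slight yaw.

Emit:
move_arm --moves '[[[0,0,0,0,0,0.005],[0,0,0,0,0,0.01],[0,0,0,0,0,0.01],[0,0,0,0,0,0.01],[0,0,0,0,0,0.01]]]'

```text
clock: 22.2
eef_pos: [459.2, 31.3, 25.7]
tool_rot: [-3.134, -0.006, 1.538]
force: [-13.0, 16.6, 9.0]
width: 32.0
```

Run:
```python
from h import *
np.set_printoptions(precision=4,suppress=True)
st=ctrl.read_state(); print(st['eef_pos'],st['tool_rot'],st['force'],st['torque'],st['qd'])
s=cam("side");w=cam("scene","pics/sc11.png")
for n in ("cover","loupe","flush_cutters","caliper","tape_roll_amber","solder_spool"):
  print(n,[onz(s,a['uv'],0) for a in models.place_of("side",n)[:1]])
```

```text
[459.1547  31.3201  25.6619] [-3.1337 -0.0057  1.5379] [-12.9721  16.5654   8.976 ] [3.523  2.8063 0.1817] [-0.0016 -0.0002  0.0004  0.0021 -0.0004 -0.0009  0.0005]
cover [array([449.5609, 436.6878,   0.    ])]
loupe [array([643.9145, 216.7411,   0.    ])]
flush_cutters [array([641.4357, 331.9477,   0.    ])]
caliper [array([432.2011, 606.3286,   0.    ])]
tape_roll_amber [array([280.8805, 316.5993,   0.    ])]
solder_spool [array([609.9754, 152.1203,   0.    ])]
```

View pics/sc11.png

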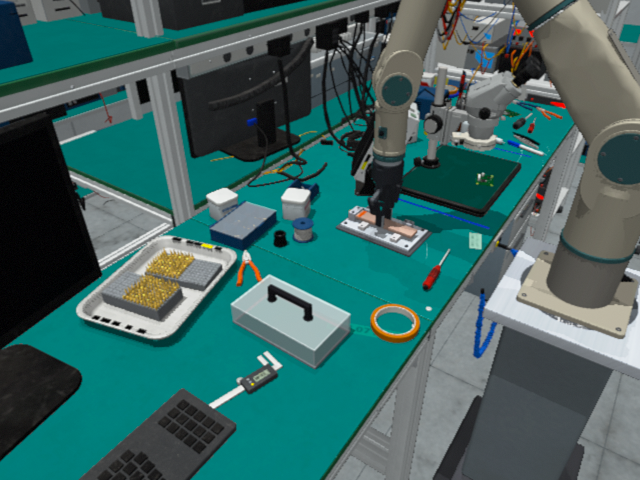

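Emit:
move_arm --moves '[[[-0.0005,0.0003,0,0,0,-0.004],[-0.0005,0.0003,0,0,0,-0.004],[-0.0005,0.0003,0,0,0,-0.004],[-0.0005,0.0003,0,0,0,-0.004],[-0.0005,0.0003,0,0,0,-0.004],[-0.0005,0.0003,0,0,0,-0.004]]]'

```text
clock: 23.35
eef_pos: [459.1, 31.3, 25.6]
tool_rot: [-3.133, -0.006, 1.542]
force: [-14.0, 17.4, 10.6]
width: 31.8
```

Run:
```python
from h import *
np.set_printoptions(precision=4,suppress=True)
st=ctrl.read_state(); print(st['eef_pos'],st['tool_rot'],st['force'],st['torque'],st['width'],st['clock'])
print(job.finish_job())
```

```text
[459.1319  31.3049  25.637 ] [-3.1333 -0.0064  1.5416] [-13.9885  17.3809  10.5969] [ 3.794   2.9967 -0.1004] 31.779766568545053 23.35
the job is handed in; nothing more can be done
None
```

I moved the cover to the free bench and let it go with its rim resting there. I then laid the copper bar on the rests, pressed it into the corner, and handed the job in at 23.35 s still holding it. The hand-in gave no verdict.

- **Bar:** The last reading showed about 17 N towards the side stops and 14 N towards the end stop. When I pressed harder, the force rose but the bar stopped moving, which means it is hard against both. The TCP ended within about 0.3 mm of the home position I had worked out, and the yaw was within 0.001 rad of my nest fit. The remaining turning moment was about -0.1 N m, so the two side stops share the load fairly evenly.
- **Pins:** I could not read the pin travel directly. The wrist picture shows side pin a pushed in, but side pin b and the end pin are judged only from the forces and positions.
- **Cover and other things:** The cover stands upright at about (448, 436), roughly 410 mm from the nest. The loupe, cutters, caliper, tape and spool measured within about 9 mm of their first positions, which is within the detector's scatter. I did not re-measure the cot box, but it looks unmoved in the last picture.
- **Disagreements:** The side and wrist cameras differed by up to about 9 mm in y on some things. I relied on the wrist camera for the grasps and the fit, and contact bore that out.

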